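# Load a circuit-board carrier under the spring clip of a board holder

### The arm

A 6-joint arm with a two-finger parallel gripper is mounted at the origin on the work surface. World frame = base frame: x ahead of the robot, y to its left, z up, the work surface at z = 0. Lengths are in mm, angles in rad, forces in N, time in s.
With the tool pointing down it reaches from about 350 to 725 mm from the base axis. Payload 4.3 kg.
Tool frame: the origin (TCP) lies midway between the tips of the shut fingers; the grasp point (between the pads) lies 19 mm behind it; z points along the fingers, x is the direction in which the jaws open and shut, and the axes are right-handed (so a half turn about z gives the same grasp; the last joint's range is limited). The gripper opens to 85 mm and grips with 20 to 120 N. Pads are 22 mm wide; open, the fingers measure 114 mm over their backs; the gripper's body (76 mm by 85 mm) begins 54 mm behind the grasp point. The pads swing forward as they close: fully open they stand 13 mm farther back than shut.
Start: joints at [-1.434, 0.377, 0.081, 1.274, 0, 1.46], TCP at [140.483, -557.612, 231.329] pointing down, gripper open.
Joint ranges: [-2.72, 2.72], [-0.84, 1.66], [-1.02, 1.22], [-1.77, 2.12], [-1.37, 1.28], [-3.14, 3.14]. Speed limits (rad/s): [2.57, 2.57, 3.14, 3.14, 3.14, 3.14].

### API

Orientations are given as a rotation vector (axis times angle).
In Python, from plant import r, optics gives the robot as it stands.
- The arm moves only by the tool step_arm, never from a script. Its argument "deltas" is a list of rows, each a list of 7 numbers: the turn, a rotation vector about the tool's x, y, z in degrees, then the shift along the tool's x, y, z in cm, then the finger opening in cm, from 0 to 8.54. A call has exactly 5 rows; each row shifts and turns the commanded pose from where the row before left it, along the tool's axes as they then stand; what a row does not reach is not made up. A row lasts 1/8 s, in which the tool goes at most 62.5 mm and 10.7 degrees, less where a joint would pass 70% of its speed; a pose out of reach is approached as far as the arm can. A call is refused whole if a number of a shift passes 6.25 or a number of a turn 10.7, either way. A call with a gripper value outside its range is refused whole. The fingers move at their own pace and stop on an object; the grip force is fixed at half the most. Time passes only in rows, so rows that do not move let the fingers close, or fill a call up. It gives the time, the measured TCP pose, the force and the opening at its end, in the units of the state.
- r.sense(): the state, without advancing time (a new reading comes with each control period).
- optics.grab_frame(name): name is "scene" or "top" or "wrist"; returns a dict with "frame" (420x560x3 uint8, blue, green, red), "fx", "fy", "cx", "cy" (pixels), "R" (3x3) and "t" (3): a world point X has camera coordinates R X + t; the wrist camera has in their place "mount" (4x4, takes a point from camera to tool coordinates, whose origin is the TCP and whose axes are the tool frame's). Camera axes: x right, y down, z forward; pixel columns grow to the right and rows downward; lengths in mm; the calibration is good to about 2 mm. A picture is of the moment at which its call begins: read the wrist's pose just before it. There is no depth.
- r.sign_off(): hands the job in, once; it reports no verdict.
Trained networks look in a picture, given as the dict that the camera call returned (one of the last four; its "shot" number tells which), for a name from the list of things; names that differ only in an ending like _2 or _b are one class to them, and where a whole thing is asked for, a point or a joint stands for the part that bears it (a point fixed in the world has none). Each returns a list of dicts, best first, with "confidence" (0 to 1); they miss things now and then, are a little off and sometimes report something else, mostly with a low value. They report only what shows in the picture. A call takes as long as a camera call. They do not tell look-alikes from the thing itself.
- optics.cut_out(picture, target): "region" (420x560 bool, what is visible of it) and "pixel" ([column, row] in pixels, amid what is visible of it).
The state is a dict: "clock": time; "joint_pos": joint angles; "dq": joint speeds; "joint_efforts": joint torques, N m; "tcp_pos": TCP position; "tool_rot": TCP orientation; "ft_force": force on the tool from outside, world axes, zero at the start; "torque": the same for the moment, N m; "finger_gap": finger opening in mm.
Only numpy, scipy, OpenCV 4.12 (cv2) and the standard library are available. Lean on these libraries where they do the work, as an engineer would, in place of code of your own. Each camera call takes 0.05 s, during which the arm holds its last target. There are 200 camera calls.

### The job

Load the small board carrier into the holder for inspection: press the heel of the holder's spring clip down with one fingertip and keep it down while the other fingertip pushes the carrier along its rails, under the raised nose of the clip, fully home against the end stop. Then let the clip go, so that its nose closes on the carrier and holds it, and move clear. Only press and push: do not pick up or lift the carrier, and leave the other things on the bench where they are.

Things in the scene. Friction and masses are not known exactly. Their poses are not given: they have to be found in the camera images.
- holder: Low metal board holder (dark base plate, bare aluminium rails and stop, steel clip) fixed to the bench; base plate 124 x 96 mm, its top 10 mm above the bench. Origin on the bench, 50 mm before the end stop, midway between the rails; +x is the way the carrier slides in, +y the side of the clip. All holder coordinates below are in this frame, in mm.
- channel (a point): Mouth of the carrier's channel: holder x -46, y 0, rail height. Two rails, top 22 above the bench, run from here to the end stop at y = +-20 to +-26.5; between them a fingertip can go down to 10 above the bench. Guide walls outside the rails (y = +-26.5 to +-30.5, 26 high, from x = -50; the clip-side one ends at x = 21).
- stop_face (a point): Middle of the end stop's face, 24.5 mm above the bench. The stop is a bar 8 mm thick and 30 mm high across the far end. The carrier is home when its leading edge touches this face: its origin is then at holder x = 25.
- clip_pin (a point): Middle of the spring clip's hinge pin, holder x 14, y 45, 22 above the bench; the pin lies along y between two ears (x 7 to 21, y 31.5 to 58.5, 28 high). The clip's heel reaches back (-x) from it, its nose forward and sideways over the carrier's rail. At rest the nose hangs 1 mm over the rail and blocks the carrier: it passes only while the heel is held down.
- clip (a joint): Clip angle, rad: 0 at rest (nose down, heel tilted up 0.32), growing as the heel goes down and the nose rises; limit 0.42. The nose clears the carrier from 0.20. At 0.32 the heel is level, top 20 mm above the bench: a fingertip can slide along it there and one beside it at that height spans the carrier's edge. Nose on carrier: about 0.17. Spring 0.05 N m at 0, plus 0.25 N m per rad.
- heel_mid (a point): Middle of the top face of the clip's heel, the flat steel plate that is pressed (58 x 18 x 3 mm, 15 to 73 mm behind the hinge pin); moves with the clip. About 34 mm above the bench at rest, the heel's back end 43 mm. Level, the heel covers holder x = -59 to -1, y = 36 to 54.
- nose_mid (a point): Middle of the underside of the clip's nose, a steel bar 8 x 38 x 5 mm lying along y across the carrier's +y edge (holder x 34 to 42, y 12 to 50), 24 mm ahead of the hinge pin; moves with the clip.
- carrier: Flat aluminium plate 50 x 50 x 5 mm with a small green circuit board on it (chips to 9 mm above its underside; the strip along its +y edge is bare for the clip). 35 to 70 g. Origin at the centre of its underside. It starts on the rails between the guide walls (1.5 mm play each side), leading edge 5 to 20 mm short of the nose, and is pushed on its trailing (-x) edge.
- drive: Bystander: flat disk drive 100 x 70 x 10 mm, lying. Origin at the centre of its underside.
- solder: Bystander: spool of solder wire with black flanges, 48 mm across, 34 mm high, standing. Origin at the centre of its underside.
- flux: Bystander: small amber jar with black lid, 36 mm across, about 34 mm high. Origin at the centre of its underside.
- driver: Bystander: small screwdriver 150 mm long lying on the bench. Origin under it, at bench level.
Not all that is in view belongs to the job. Leave any black, purple or yellow look-alike of the carrier alone.

How it is judged (in metres and radians):
On the way, in this order (a step that is already met when the one before it is completed fails the run):
1. a fingertip holds the heel of the clip down (nose raised) before the carrier is home (value of joint clip above 0.2 rad and contact force between the fingers and clip above 0.5 N and x of carrier in the frame of holder below 0.018 m), for 0.1 s.
2. the carrier is pushed home against the end stop while a fingertip still holds the clip down (value of joint clip above 0.2 rad and contact force between the fingers and clip above 0.5 N and x of carrier in the frame of holder above 0.022 m), for 0.1 s.
At the end, for the whole second after the job is handed in: The carrier lies flat on the rails within 3 mm of the end stop, at rest, with the released clip's nose resting on it (clip angle 0.11 to 0.22 rad, more than 1 N) (x of carrier in the frame of holder above 0.022 m and z of carrier in the frame of holder below 0.0245 m and value of joint clip between 0.11 and 0.22 rad and contact force between clip and carrier above 1 N and linear speed of carrier below 0.01 m/s and not (contact force between the fingers and clip above 0.1 N)); the robot touches nothing.
It fails at once if the carrier is lifted off its rails (over 6 mm) or tipped (over 0.2 rad) (z of carrier in the frame of holder above 0.028 m or angle between carrier's own z axis and vertical above 0.2 rad).
It fails at once if the drive, solder spool, jar or screwdriver is moved by more than 15 mm (distance of any of drive, solder, flux, driver from where it was at the start of the episode above 0.015 m).
It also fails if it takes over 38 s, if anything falls off the work surface, if the arm or the gripper's body presses on something with over 40 N, if the wrist force passes 120 N, or if a joint passes its speed limit or range.

## Working session

There is one attempt and no reset: what is moved stays moved. The work goes in short steps, Python scripts to look and compute and a tool call to move; the robot and the scene stay as the last step left them, time stands still between calls to the robot, and variables do not carry over. Pictures are saved under pics/ and viewed, about 8 in all and at most 12, crops included, and the job is handed in when it is done.

Besides the shell and the picture viewer there is one more tool, called as name([rows], argument=value, ...), one row to a line, values as JSON. step_arm: Moves the arm, as the interface text tells. Its arguments: {"type":"object","properties":{"deltas":{"type":"array"}},"required":["deltas"]}

```bash
mkdir -p pics; ls; python3 - <<'E'
from plant import r, optics
import cv2,numpy as np,pickle
s=r.sense(); print({k:np.round(v,3).tolist() for k,v in s.items()})
for c in ["top","scene"]:
    p=optics.grab_frame(c); cv2.imwrite(f"pics/{c}0.png",p["frame"]); pickle.dump(p,open(f"{c}.pkl","wb"))
    for t in ["holder","carrier","clip","nose_mid","drive","solder","flux","driver"]:
        try:
            for d in optics.cut_out(p,t)[:3]: 
                print(c,t,round(d["confidence"],2),np.round(d["pixel"]),int(d["region"].sum()), np.round(cv2.minAreaRect(np.argwhere(d["region"])[:,::-1].astype(np.float32)),0) if 0 else cv2.minAreaRect(np.argwhere(d["region"])[:,::-1].astype(np.float32)))
        except Exception as e: print(c,t,e)
    print(p["fx"],p["cx"],p["cy"],p["R"],p["t"])
E
```

```text
pics
{'clock': 0.0, 'joint_pos': [-1.434, 0.378, 0.08, 1.274, 0.0, 1.461], 'dq': [0.001, -0.002, -0.0, 0.003, -0.0, -0.002], 'joint_efforts': [0.002, -46.36, 26.988, 0.021, -0.0, 0.0], 'tcp_pos': [140.401, -556.899, 230.344], 'tool_rot': [-2.477, 1.93, 0.002], 'ft_force': [-0.257, 0.063, -0.942], 'torque': [0.039, -0.019, 0.018], 'finger_gap': 85.432}
top holder 0.79 [340. 210.] 1328 ((344.0, 211.5), (47.0, 36.0), 90.0)
top carrier 0.89 [311. 163.] 355 ((311.1245422363281, 164.5078125), (18.775863647460938, 18.83824348449707), 3.5763344764709473)
top carrier 0.82 [350. 270.] 342 ((348.0000305175781, 271.5), (18.782970428466797, 18.335756301879883), 63.43495178222656)
top carrier 0.77 [392. 270.] 365 ((394.0810546875, 268.5135192871094), (19.399080276489258, 19.070283889770508), 9.462321281433105)
top clip 0.77 [333. 216.] 253 ((334.1512451171875, 213.46315002441406), (11.865419387817383, 39.94133758544922), 12.87500286102295)
top nose_mid 0.53 [332. 217.] 316 ((334.1176452636719, 213.9705810546875), (13.883550643920898, 40.89139175415039), 12.528807640075684)
top drive 0.97 [409. 209
[... 1984 characters left out ...]
17.2300567626953, 256.7508239746094), (54.03631591796875, 45.783905029296875), 42.709388732910156)
scene drive 0.26 [230. 245.] 389 ((223.5, 241.5), (42.63543701171875, 17.02294158935547), 51.34019088745117)
scene solder 0.6 [253. 220.] 434 ((254.0, 219.0), (24.0, 20.0), 90.0)
scene flux 0.78 [238. 297.] 283 ((237.0, 300.0), (20.0, 16.0), 90.0)
scene driver 0.73 [265. 198.] 281 ((264.3000183105469, 198.40000915527344), (31.304948806762695, 10.28591251373291), 26.56505012512207)
448.8673759015966 279.22482944493277 212.61421885828113 [[ 0.77490331  0.63206405  0.00446162]
 [ 0.50539443 -0.61533774 -0.6049264 ]
 [-0.37960682  0.47101434 -0.79626889]] [-491.4088388  -217.10161832 1255.72079582]
```

```bash
cat > h.py <<'E'
import numpy as np,cv2,pickle
from scipy.spatial.transform import Rotation as Ro
def proj(p,X):
    c=np.atleast_2d(X)@np.array(p["R"]).T+np.array(p["t"]); return c[:,:2]/c[:,2:]*[p["fx"],p["fy"]]+[p["cx"],p["cy"]]
def unproj(p,uv,z):
    R=np.array(p["R"]);C=-R.T@np.array(p["t"])
    d=(np.c_[(np.atleast_2d(uv)-[p["cx"],p["cy"]])/[p["fx"],p["fy"]],np.ones(len(np.atleast_2d(uv)))])@R
    return C+d*((z-C[2])/d[:,2])[:,None]
def wristcam(s,p):
    "add world R,t to a wrist picture"
    T=np.eye(4);T[:3,:3]=Ro.from_rotvec(s["tool_rot"]).as_matrix();T[:3,3]=s["tcp_pos"]
    M=np.linalg.inv(T@np.array(p["mount"]));p["R"]=M[:3,:3];p["t"]=M[:3,3];return p
E
python3 - <<'E'
from h import *
p=pickle.load(open("top.pkl","rb"))
for n,uv,z in [("holder",(344,211.5),10),("drive",(408,208),10),("solder",(296,211.5),34),("flux",(364,170),34),("driver",(268,209),10),("car1",(311,164.5),10),("car2",(348,271.5),10),("car3",(394,268.5),10),("clip",(334,213.5),30)]: print(n,unproj(p,uv,z).round())
im=cv2.resize(p["frame"][130:310,240:450],None,fx=3.8,fy=3.8,interpolation=cv2.INTER_CUBIC)[:600]
cv2.imwrite("pics/top_crop.png",im)
E
```

```text
holder [[526. -90.  10.]]
drive [[ 534. -260.   10.]]
solder [[526.  38.  34.]]
flux [[ 632. -140.   34.]]
driver [[534. 110.  10.]]
car1 [[651.  -4.  10.]]
car2 [[369. -98.  10.]]
car3 [[ 375. -220.   10.]]
clip [[520. -61.  30.]]
```

View pics/top_crop.png

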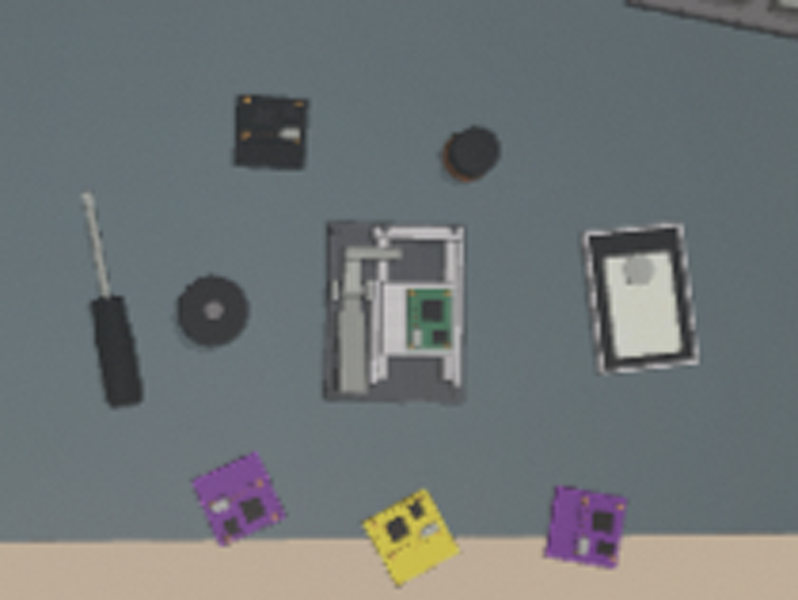

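The top crop shows the holder near (395,312), stop at the top (world +x) and clip on the left (world +y). The real carrier (green) is in its channel. The purple, yellow and black look-alikes lie outside it.

```bash
cat >> h.py <<'E'
def plan(s,target,yawh=0.,n=1,flip=None):
    "rows to bring tool to pointing down, tool x along holder +-y, TCP at target (world), linear in n rows; prints"
    R0=Ro.from_rotvec(s["tool_rot"]); best=None
    for sg in ([1,-1] if flip is None else [flip]):
        x=sg*np.array([-np.sin(yawh),np.cos(yawh),0]); z=np.array([0,0,-1.]); Rt=Ro.from_matrix(np.c_[x,np.cross(z,x),z])
        v=(R0.inv()*Rt).as_rotvec()
        if best is None or np.linalg.norm(v)<np.linalg.norm(best[1]): best=(sg,v,Rt)
    sg,v,Rt=best; step=Ro.from_rotvec(v/n); R=R0; d=(np.array(target)-s["tcp_pos"])/n/10
    print("sign",sg,"turn deg total",np.degrees(v).round(2),"shift now(tool)",R0.inv().apply(d*n).round(2))
    if n>1:
        for i in range(n):
            print(np.degrees(v/n).round(1).tolist(),R.inv().apply(d).round(2).tolist()); R=R*step
E
python3 - <<'E'
from h import *
from plant import r
s=r.sense(); print(Ro.from_rotvec(s["tool_rot"]).as_matrix().round(2))
for f in (1,-1): plan(s,[470,-90,200],0,15,f)
E
```

```text
[[ 0.24 -0.97  0.  ]
 [-0.97 -0.24 -0.  ]
 [ 0.    0.   -1.  ]]
sign 1 turn deg total [ 1.0000e-02 -0.0000e+00 -1.6586e+02] shift now(tool) [-37.3  -43.38   3.13]
[0.0, -0.0, -11.1] [-2.49, -2.89, 0.21]
[0.0, -0.0, -11.1] [-1.89, -3.31, 0.21]
[0.0, -0.0, -11.1] [-1.21, -3.62, 0.21]
[0.0, -0.0, -11.1] [-0.5, -3.78, 0.21]
[0.0, -0.0, -11.1] [0.24, -3.81, 0.21]
[0.0, -0.0, -11.1] [0.96, -3.69, 0.21]
[0.0, -0.0, -11.1] [1.65, -3.44, 0.21]
[0.0, -0.0, -11.1] [2.28, -3.06, 0.21]
[0.0, -0.0, -11.1] [2.82, -2.56, 0.21]
[0.0, -0.0, -11.1] [3.26, -1.97, 0.21]
[0.0, -0.0, -11.1] [3.58, -1.31, 0.21]
[0.0, -0.0, -11.1] [3.77, -0.6, 0.21]
[0.0, -0.0, -11.1] [3.81, 0.13, 0.21]
[0.0, -0.0, -11.1] [3.72, 0.86, 0.21]
[0.0, -0.0, -11.1] [3.48, 1.56, 0.21]
sign -1 turn deg total [-0.000e+00 -1.000e-02  1.414e+01] shift now(tool) [-37.3  -43.38   3.13]
[-0.0, -0.0, 0.9] [-2.49, -2.89, 0.21]
[-0.0, -0.0, 0.9] [-2.53, -2.85, 0.21]
[-0.0, -0.0, 0.9] [-2.58, -2.81, 0.21]
[-0.0, -0.0, 0.9] [-2.63, -2.77, 0.21]
[-0.0, -0.0, 0.9] [-2.67, -2.72, 0.21]
[-0.0, -0.0, 0.9] [-2.72, -2.68, 0.21]
[-0.0, -0.0, 0.9] [-2.76, -2.63, 0.21]
[-0.0, -0.0, 0.9] [-2.8, -2.59, 0.21]
[-0.0, -0.0, 0.9] [-2.84, -2.54, 0.21]
[-0.0, -0.0, 0.9] [-2.89, -2.49, 0.21]
[-0.0, -0.0, 0.9] [-2.93, -2.45, 0.21]
[-0.0, -0.0, 0.9] [-2.97, -2.4, 0.21]
[-0.0, -0.0, 0.9] [-3.01, -2.35, 0.21]
[-0.0, -0.0, 0.9] [-3.04, -2.3, 0.21]
[-0.0, -0.0, 0.9] [-3.08, -2.25, 0.21]
```

step_arm([
  [0, 0, 0.9, -2.5, -2.9, 0.2, 8.5],
  [0, 0, 0.9, -2.5, -2.9, 0.2, 8.5],
  [0, 0, 0.9, -2.6, -2.8, 0.2, 8.5],
  [0, 0, 0.9, -2.6, -2.8, 0.2, 8.5],
  [0, 0, 0.9, -2.7, -2.7, 0.2, 8.5],
])

```text
clock: 1.52
tcp_pos: [251.3, -400.5, 221.4]
tool_rot: [2.399, -2.028, 0.001]
ft_force: [0.6, -0.3, -0.7]
finger_gap: 85.1
```

step_arm([
  [0, 0, 1, -2.7, -2.7, 0.2, 8.5],
  [0, 0, 1, -2.8, -2.6, 0.2, 8.5],
  [0, 0, 1, -2.8, -2.6, 0.2, 8.5],
  [0, 0, 1, -2.8, -2.5, 0.2, 8.5],
  [0, 0, 1, -2.9, -2.5, 0.2, 8.5],
])

```text
clock: 2.15
tcp_pos: [360.6, -244.5, 211.5]
tool_rot: [2.309, -2.131, 0.001]
ft_force: [0.7, 0.0, 0.2]
finger_gap: 85.0
```

step_arm([
  [0, 0, 0.9, -2.9, -2.5, 0.2, 8.5],
  [0, 0, 0.9, -3, -2.4, 0.2, 8.5],
  [0, 0, 0.9, -3, -2.3, 0.2, 8.5],
  [0, 0, 0.9, -3, -2.3, 0.2, 8.5],
  [0, 0, 0.9, -3.1, -2.2, 0.2, 8.5],
])

```text
clock: 2.78
tcp_pos: [470.2, -88.7, 201.4]
tool_rot: [-2.224, 2.219, -0.001]
ft_force: [0.1, -0.6, -0.5]
finger_gap: 84.8
```

```bash
python3 - <<'E'
from h import *
from plant import r,optics
s=r.sense(); p=optics.grab_frame("wrist"); print(s["clock"],s["tcp_pos"],s["tool_rot"],s["finger_gap"])
p=wristcam(s,p); cv2.imwrite("pics/w1.png",p["frame"]); pickle.dump((s,p),open("w1.pkl","wb"))
for t in ["holder","carrier","clip"]:
    for d in optics.cut_out(p,t)[:2]:
        m=cv2.minAreaRect(np.argwhere(d["region"])[:,::-1].astype(np.float32)); print(t,d["confidence"],d["pixel"],m)
        print(unproj(p,cv2.boxPoints(m),27 if t=="carrier" else 10).round(1).tolist())
E
```

```text
2.775 [470.16257845 -88.72503537 201.41640602] [-2.22356770e+00  2.21915418e+00 -1.05307934e-03] 84.79727421264394
holder 0.93 [267.4, 94.5] ((277.5302429199219, 116.16374206542969), (116.22529602050781, 150.72085571289062), 2.070030689239502)
[[463.4, -34.0, 10.0], [589.7, -44.3, 10.0], [586.9, -138.9, 10.0], [459.8, -140.7, 10.0]]
carrier 0.85 [290.7, 125.5] ((292.0787353515625, 126.29955291748047), (61.77325439453125, 61.81580352783203), 1.2188751697540283)
[[496.6, -75.2, 27.0], [546.6, -76.7, 27.0], [545.7, -126.6, 27.0], [495.7, -127.5, 27.0]]
carrier 0.68 [283.8, 277.0] ((286.5308532714844, 276.55987548828125), (49.162986755371094, 50.967872619628906), 62.74467086791992)
[[394.0, -66.8, 27.0], [417.6, -108.5, 27.0], [372.8, -130.8, 27.0], [347.2, -87.8, 27.0]]
clip 0.71 [238.5, 124.8] ((246.88230895996094, 126.10032653808594), (47.809322357177734, 130.76998901367188), 8.365885734558105)
[[465.4, -31.3, 10.0], [575.3, -52.4, 10.0], [570.0, -91.4, 10.0], [458.9, -74.5, 10.0]]
```

View pics/w1.png

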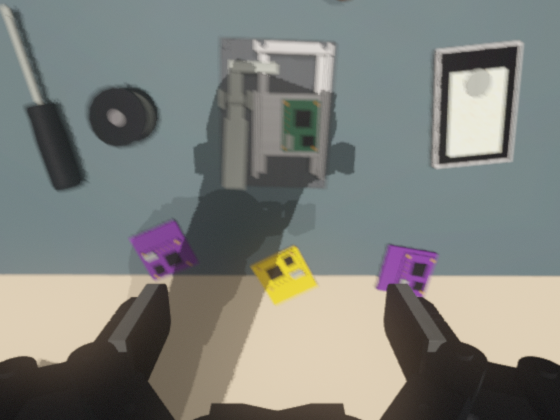

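The wrist picture shows the holder at columns 221–336, rows 38–188, with the green carrier around (291,125) and the clip around (238,125). I'll fit the holder pose on an enlarged crop.

```bash
cat > ov.py <<'E'
from h import *
import sys
def overlay(p,o,yaw,box,k,fn,carx=None):
    u0,v0,u1,v1=box; im=cv2.resize(p["frame"][v0:v1,u0:u1],None,fx=k,fy=k,interpolation=cv2.INTER_CUBIC)
    c,s=np.cos(yaw),np.sin(yaw); W=lambda q:np.array([[o[0]+c*a-s*b,o[1]+s*a+c*b,z] for a,b,z in q])
    rect=lambda x0,x1,y0,y1,z:[(x0,y0,z),(x1,y0,z),(x1,y1,z),(x0,y1,z)]
    shapes=[(rect(50,58,-30.5,30.5,30),(0,0,255)),(rect(-46,50,-26.5,-20,22),(0,255,255)),(rect(-46,50,20,26.5,22),(0,255,255)),(rect(7,21,31.5,58.5,28),(255,0,255)),(rect(-50,50,-30.5,-26.5,26),(255,128,0)),(rect(-62,62,-32,64,10),(0,255,0))]
    if carx is not None: shapes.append((rect(carx-25,carx+25,-25,25,27),(0,128,255)))
    for q,col in shapes:
        uv=((proj(p,W(q))-[u0,v0]+.5)*k).astype(np.int32); cv2.polylines(im,[uv],True,col,1,cv2.LINE_AA)
    cv2.imwrite(fn,im)
E
python3 - <<'E'
from ov import *
s,p=pickle.load(open("w1.pkl","rb")); overlay(p,(526,-103),np.radians(-1.5),(205,25,350,200),3.4,"pics/ov1.png")
E
```

```text
(no output)
```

View pics/ov1.png

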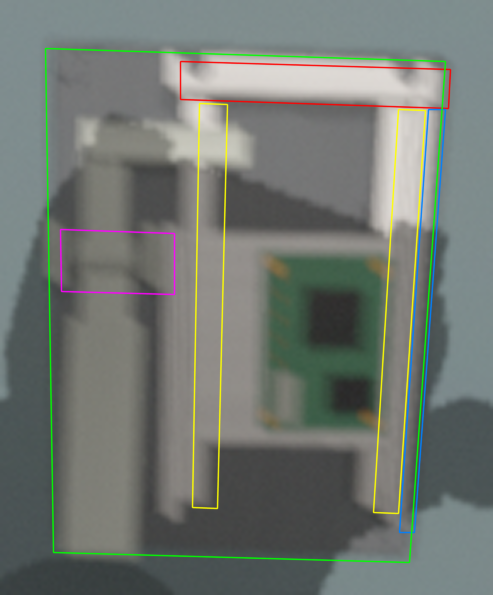

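The crop gives holder origin ≈ (526,-101) with yaw near 0, and the carrier's trailing edge at holder x ≈ -30. I'll lower to z≈80 over the press point with the gap set to 30 mm, and check there.

step_arm([
  [0, 0, 0, -0.2, -0.2, 2.4, 3.05],
  [0, 0, 0, -0.2, -0.2, 2.4, 3.05],
  [0, 0, 0, -0.2, -0.2, 2.4, 3.05],
  [0, 0, 0, -0.2, -0.2, 2.4, 3.05],
  [0, 0, 0, -0.2, -0.3, 2.4, 3.05],
])

```text
clock: 3.6
tcp_pos: [479.9, -80.9, 80.8]
tool_rot: [2.222, -2.221, 0.001]
ft_force: [0.8, -0.2, -0.1]
finger_gap: 30.3
```

```bash
python3 - <<'E'
from ov import *
from plant import r,optics
s=r.sense(); p=optics.grab_frame("wrist"); print(s["clock"],s["tcp_pos"],s["tool_rot"],s["finger_gap"])
p=wristcam(s,p); pickle.dump((s,p),open("w2.pkl","wb")); print("cam",-p["R"].T@p["t"])
for d in optics.cut_out(p,"carrier")[:2]:
    m=cv2.minAreaRect(np.argwhere(d["region"])[:,::-1].astype(np.float32)); print(d["confidence"],m,unproj(p,cv2.boxPoints(m),27).round(1).tolist())
overlay(p,(526,-101),np.radians(-.5),(100,0,500,420),1.42,"pics/ov2.png",-5)
E
```

```text
3.6 [479.88919803 -80.93202933  80.78204006] [ 2.22184807e+00 -2.22056508e+00  7.36700918e-04] 30.257020600047433
cam [559.59077749 -80.85133764 223.53936893]
0.95 ((480.800048828125, 344.9000244140625), (72.00138854980469, 47.404640197753906), 26.56505012512207) [[405.4, -182.2, 27.0], [435.8, -190.8, 27.0], [413.0, -234.2, 27.0], [380.6, -227.2, 27.0]]
0.91 ((315.7428894042969, 164.3123321533203), (96.88407135009766, 93.70307159423828), 1.3019527196884155) [[497.1, -75.3, 27.0], [547.0, -76.8, 27.0], [546.0, -126.1, 27.0], [495.9, -128.7, 27.0]]
```

View pics/ov2.png

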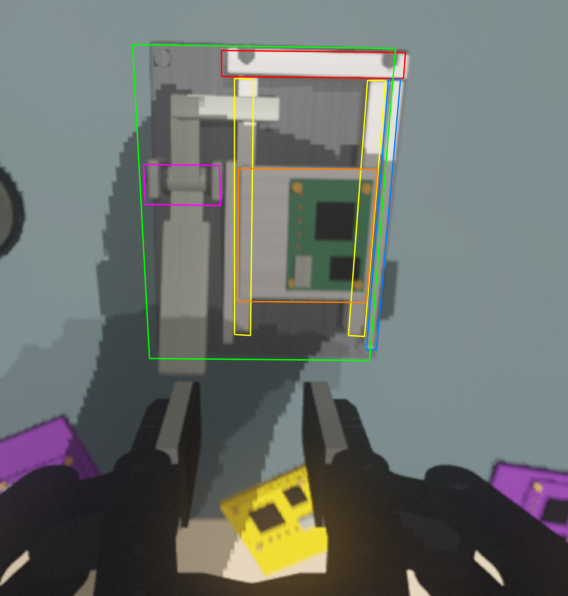

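The overlay agrees within 1–2 mm: carrier trailing edge at crop row 300, ears at columns 147–222. The fingers are set at 30 mm. Next is the descent onto the heel.

step_arm([
  [0, 0, 0.5, -0.2, 0, 1.2, 3.05],
  [0, 0, 0, 0, 0, 1.2, 3.05],
  [0, 0, 0, 0, 0, 1.0, 3.05],
  [0, 0, 0, 0, 0, 0.8, 3.05],
  [0, 0, 0, 0, 0, 0.7, 3.05],
])

```text
clock: 4.32
tcp_pos: [480.3, -77.7, 31.8]
tool_rot: [2.214, -2.228, -0.0]
ft_force: [-0.1, -0.0, 1.9]
finger_gap: 30.2
```

step_arm([
  [0, 0, 0, 0, 0, 0.4, 3.05],
  [0, 0, 0, 0, 0, 0.4, 3.05],
  [0, 0, 0, 0, 0, 0.3, 3.05],
  [0, 0, 0, 0, 0, 0, 3.05],
  [0, 0, 0, 0, 0, 0, 3.05],
])

```text
clock: 4.95
tcp_pos: [480.3, -77.7, 21.4]
tool_rot: [2.214, -2.228, -0.0]
ft_force: [-1.8, -0.3, 1.6]
finger_gap: 30.5
```

```bash
python3 - <<'E'
from ov import *
from plant import r,optics
s=r.sense(); p=optics.grab_frame("wrist"); print(s["clock"],s["tcp_pos"],s["tool_rot"],s["ft_force"],s["torque"])
p=wristcam(s,p); pickle.dump((s,p),open("w3.pkl","wb")); cv2.imwrite("pics/w3.png",cv2.resize(p["frame"],(800,600)))
E
```

```text
4.95 [480.33552946 -77.71533697  21.37005684] [ 2.21446517e+00 -2.22829870e+00 -1.49984264e-05] [-1.84877234 -0.30031393  1.5558918 ] [0.04960363 0.31784056 0.04987487]
```

View pics/w3.png

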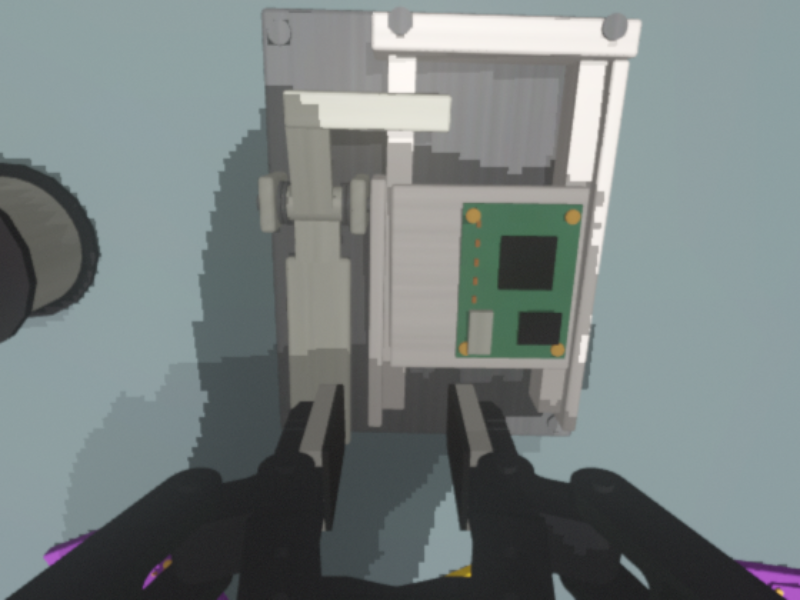

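The nose is raised and the heel finger rests on the heel at about 2 N. The pusher finger is in the channel behind the carrier, whose trailing edge is at row 365. Now pushing.

step_arm([
  [0, 0, 0, 0, -0.3, 0.08, 3.05],
  [0, 0, 0, 0, -0.4, 0, 3.05],
  [0, 0, 0, 0, -0.4, 0, 3.05],
  [0, 0, 0, 0, -0.4, 0, 3.05],
  [0, 0, 0, 0, -0.4, 0, 3.05],
])

```text
clock: 5.62
tcp_pos: [499.5, -77.8, 20.4]
tool_rot: [2.214, -2.228, -0.0]
ft_force: [-1.7, 0.6, 3.8]
finger_gap: 30.5
```

step_arm([
  [0, 0, 0, 0, -0.4, 0, 3.05],
  [0, 0, 0, 0, -0.3, 0, 3.05],
  [0, 0, 0, 0, -0.3, 0, 3.05],
  [0, 0, 0, 0, -0.2, 0, 3.05],
  [0, 0, 0, 0, 0, 0, 3.05],
])

```text
clock: 6.25
tcp_pos: [511.8, -78.0, 20.6]
tool_rot: [-2.214, 2.228, -0.001]
ft_force: [-1.3, 0.6, 3.4]
finger_gap: 30.7
```

```bash
python3 - <<'E'
from ov import *
from plant import r,optics
s=r.sense(); p=optics.grab_frame("wrist"); print(s["clock"],s["tcp_pos"],s["tool_rot"],s["ft_force"],s["torque"])
p=wristcam(s,p); pickle.dump((s,p),open("w4.pkl","wb")); cv2.imwrite("pics/w4.png",cv2.resize(p["frame"],(800,600)))
E
```

```text
6.25 [511.76931084 -77.96953254  20.58991997] [-2.21428879e+00  2.22806138e+00 -7.39320295e-04] [-1.28039204  0.63550544  3.41863888] [0.06443523 0.40934982 0.0184934 ]
```

View pics/w4.png

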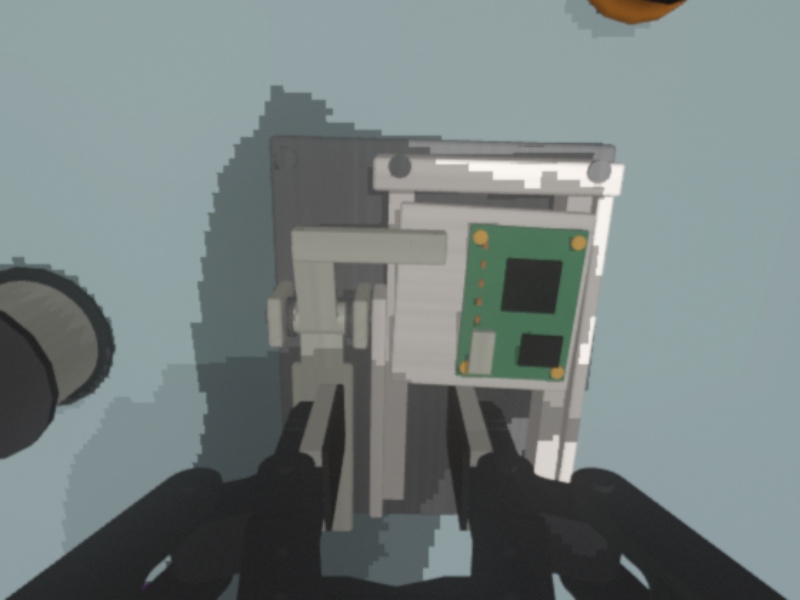

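The carrier has passed under the nose. Its leading edge is at row 205 against the stop face at row 193, so about 3–4 mm remain.

step_arm([
  [0, 0, 0, 0, -0.1, 0, 3.05],
  [0, 0, 0, 0, -0.1, 0, 3.05],
  [0, 0, 0, 0, -0.1, 0, 3.05],
  [0, 0, 0, 0, -0.1, 0, 3.05],
  [0, 0, 0, 0, 0, 0, 3.05],
])

```text
clock: 6.92
tcp_pos: [515.2, -77.9, 20.5]
tool_rot: [2.214, -2.228, -0.0]
ft_force: [-3.5, 0.2, 4.9]
finger_gap: 30.5
```

step_arm([
  [0, 0, 0, 0, -0.05, 0, 3.05],
  [0, 0, 0, 0, -0.05, 0, 3.05],
  [0, 0, 0, 0, -0.05, 0, 3.05],
  [0, 0, 0, 0, 0, 0, 3.05],
  [0, 0, 0, 0, 0, 0, 3.05],
])

```text
clock: 7.55
tcp_pos: [515.4, -78.0, 20.2]
tool_rot: [2.213, -2.227, -0.003]
ft_force: [-5.5, 0.2, 6.5]
finger_gap: 30.3
```

```bash
python3 - <<'E'
from ov import *
from plant import r,optics
s=r.sense(); p=optics.grab_frame("wrist"); print(s["clock"],s["tcp_pos"],s["ft_force"],s["torque"])
cv2.imwrite("pics/w5.png",cv2.resize(p["frame"][80:300,170:450],None,fx=2.7,fy=2.7,interpolation=cv2.INTER_CUBIC))
E
```

```text
7.55 [515.35615616 -77.96720011  20.23803688] [-5.47688014  0.17935682  6.47494471] [-0.04878379  1.3261637  -0.00359256]
```

View pics/w5.png

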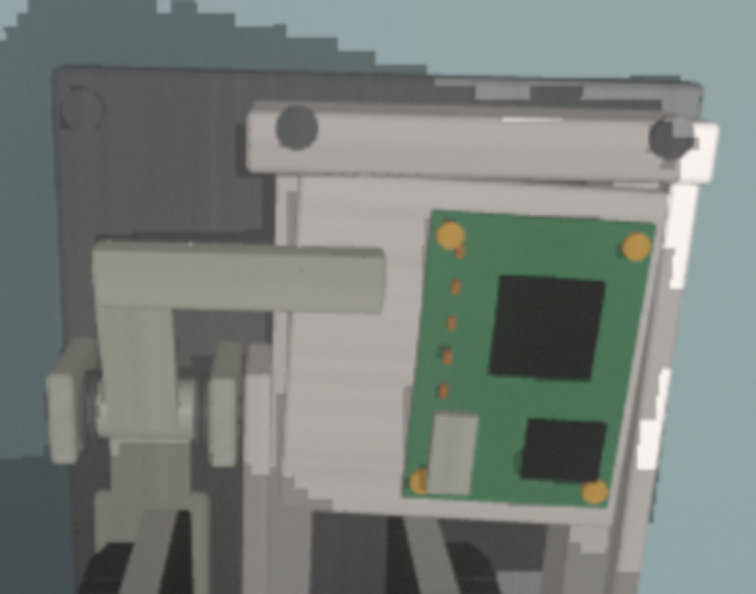

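The carrier is home. The arm stalled at x=515.4 (predicted 515.3) with the push force rising, and the leading edge meets the stop at crop row 178. I'll back off a few millimetres, then let the clip up slowly.

step_arm([
  [0, 0, 0, 0, 0.15, 0, 3.05],
  [0, 0, 0, 0, 0.15, 0, 3.05],
  [0, 0, 0, 0, 0.15, 0, 3.05],
  [0, 0, 0, 0, 0, -0.2, 3.05],
  [0, 0, 0, 0, 0, -0.2, 3.05],
])

```text
clock: 8.22
tcp_pos: [513.6, -78.3, 25.1]
tool_rot: [-2.214, 2.228, -0.003]
ft_force: [1.0, -0.3, 1.8]
finger_gap: 30.1
```

step_arm([
  [0, 0, 0, 0, 0, -0.3, 3.05],
  [0, 0, 0, 0, 0, -0.4, 3.05],
  [0, 0, 0, 0, 0, -0.8, 3.05],
  [0, 0, 0, 0, 0, -2, 3.05],
  [0, 0, 0, 0, 0, -3, 3.05],
])

```text
clock: 8.85
tcp_pos: [511.1, -77.7, 89.6]
tool_rot: [2.213, -2.227, -0.003]
ft_force: [0.5, 0.0, 0.2]
finger_gap: 30.2
```

step_arm([
  [0, 0, 0, 0, 0.5, -2, 3.05],
  [0, 0, 0, 0, 0.5, -2, 3.05],
  [0, 0, 0, 0, 0.5, -1, 3.05],
  [0, 0, 0, 0, 0, 0, 3.05],
  [0, 0, 0, 0, 0, 0, 3.05],
])

```text
clock: 9.48
tcp_pos: [496.9, -77.7, 138.8]
tool_rot: [2.214, -2.228, -0.001]
ft_force: [-0.0, -0.2, -0.5]
finger_gap: 30.0
```

```bash
python3 - <<'E'
from ov import *
from plant import r,optics
s=r.sense(); p=optics.grab_frame("wrist"); print(s["clock"],s["tcp_pos"],s["ft_force"])
p=wristcam(s,p)
overlay(p,(526.3,-101.5),np.radians(-.5),(180,20,400,260),2.45,"pics/w6.png",25)
E
```

```text
9.475 [496.94043929 -77.71248473 138.77632846] [-0.04324399 -0.19578869 -0.4658525 ]
```

View pics/w6.png

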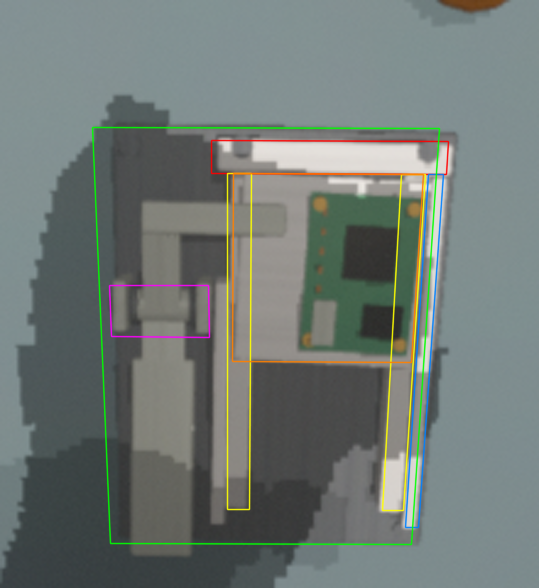

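The carrier's outline matches the home position within about 1 mm, the nose lies across its edge, and the arm is clear with no force. Handing in.

```bash
python3 -c "
from plant import r
print(r.sign_off())"
```

```text
the job is handed in; nothing more can be done
None
```

The carrier is loaded in the holder and the job is handed in at about 9.5 s of the 38 s allowed.

**What I did:** one fingertip pressed the heel down to about 20.5 mm above the bench, which raised the nose. The other fingertip pushed the carrier under the nose until it met the end stop. I then backed off a few millimetres, let the clip up slowly and moved up clear.

**Last checks:**
- **Home position:** the arm stalled at x = 515.4 mm (predicted 515.3) and the push force rose to about 5.5 N. In the last picture the carrier's outline matches the home position within about 1 mm.
- **Clip and arm:** the nose lies across the carrier's edge, and the wrist force was about zero at 139 mm height.
- **Small disagreement:** the carrier sits about 1° skewed within its side play, so one front corner is roughly 1 mm short of the stop.
- **Not measured:** I judged the clip angle and the nose's holding force from the picture only. I did not re-measure the bystanders, but the arm did not go near them.

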